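# Unlatch a welded tow tongue from its ball and hold it up

### The job

The freshly welded tow tongue sits locked on the ball of the fit-check stand. Take the red tab of its spring latch, draw it sideways until you feel it come up against its stop while the tongue is still down on the ball, and with the latch still drawn lift the tongue until there are at least 20 mm of daylight between the top of the ball and the lower rim of the coupler. The program finishes while the gripper is still holding the tongue raised and still; leave the tube, jar and wrench where they are.

Things in the scene. Friction and masses are not known exactly. Their poses are not given: they have to be found in the camera images.
- stand: Blue base plate, 400 x 130 x 12 mm, fixed to the bench, with the ball mount at one end and two upright cheeks (127 mm high) for the tongue's pivot pin at the other. Origin on the bench straight below the ball; z up, x level from the pivot towards the ball (plate spans x -335 to +65 mm, y -65 to +65 mm); the latch draws out towards its -y. Place and yaw vary.
- ball_top (a point): Top of the bright steel hitch ball (diameter 50 mm), 120 mm above the bench, on the ball's vertical axis; axes as the stand's. The ball has a flat underside 80 mm above the bench, on a thin neck.
- pivot (a point): Middle of the pivot pin on which the tongue swings, 105 mm above the bench and 270 mm behind the ball (stand's -x); the pin lies along the stand's y. Axes as the stand's.
- tongue: Grey 40 x 40 mm square tube with a round steel coupler cup (diameter 68 mm, 64 to 127 mm above the bench) over the ball; 0.5 to 0.95 kg. Origin on the pivot pin; x along the tube to the coupler, y along the pin, z up. Level when seated; swings up freely to 0.6 rad and falls back if let go. The latch bolt under the ball locks it until the latch is drawn 13 mm.
- coupler_rim (a point): Centre of the coupler cup's lower rim, fixed to the tongue: 270 mm along its x from the pivot and 41 mm below it. Seated, it lies 56 mm below the top of the ball; 20 mm of daylight means it is 20 mm above it, at about 0.29 rad of tongue angle.
- latch (a joint): How far the latch is drawn, in m: 0 = closed, bolt under the ball; 0.016 = against its hard stop. It slides across the tongue towards the stand's -y against a spring of about 4 N when closed and 10 N at the stop; let go, it springs back.
- latch_grip (a point): Grip point on the upright red latch tab, 22 mm below its top. Tab: 14 mm thick (tongue's y), 26 wide (tongue's x), 52 tall, 137 to 189 mm above the bench, free all round. Closed and seated the point is 167 mm above the bench, 39 mm to the stand's -y of the ball's axis. Tab and bolt are one piece carried by the tongue; lifting, the point swings about the pivot (270 mm ahead of it, 62 mm above).
- tube: Bystander: short stainless tube with a red end cap, lying on the bench, diameter 38 mm, length 122 mm along its x. Origin on the bench under its middle.
- jar: Bystander: jar with a green lid, diameter 60 mm, 70 mm tall, standing on the bench. Origin at the centre of its underside.
- wrench: Bystander: steel wrench 170 mm long lying on the bench along its x. Origin at the middle of its underside.

How it is judged:
On the way, in this order (a step that is already met when the one before it is completed fails the run):
1. the latch is drawn to its stop by the fingers with the tongue still seated on the ball (value of joint latch above 0.0145 m and z of coupler_rim in the frame of ball_top below -0.048 m and contact force between the fingers and tongue above 1 N), for 0.2 s.
2. the tongue is lifted clear of the ball (z of coupler_rim in the frame of ball_top above 0.012 m), for 0.2 s.
At the end, for the whole second after the job is handed in: The coupler's lower rim is held more than 12 mm above the top of the ball, still (under 0.08 rad/s), by the fingers pressing on the latch tab or tongue with more than 1 N, with no bystander touching the tongue and each bystander within 30 mm of where it was (z of coupler_rim in the frame of ball_top above 0.012 m and contact force between the fingers and tongue above 1 N and angular speed of tongue below 0.08 rad/s and contact force between tongue and tube below 0.1 N and contact force between tongue and jar below 0.1 N and contact force between tongue and wrench below 0.1 N and distance of each of tube, jar, wrench from where it was at the start of the episode below 0.03 m); the arm keeps its last pose, push and grip.
It fails at once if the tube was knocked more than 30 mm from its place (distance of tube from where it was at the start of the episode above 0.03 m).
It fails at once if the jar was knocked more than 30 mm from its place (distance of jar from where it was at the start of the episode above 0.03 m).
It fails at once if the wrench was knocked more than 30 mm from its place (distance of wrench from where it was at the start of the episode above 0.03 m).
It also fails if it takes over 42 s, if anything falls off the work surface, if the arm or the gripper's body presses on something with over 40 N, if the wrist force passes 120 N, or if a joint passes its speed limit or range.

### The arm

A 6-joint arm with a two-finger parallel gripper is mounted at the origin on the work surface. World frame = base frame: x ahead of the robot, y to its left, z up, the work surface at z = 0. Lengths are in m, angles in rad, forces in N, time in s.
With the tool pointing down it reaches from about 0.3 to 0.775 m from the base axis. Payload 14.6 kg.
Tool frame: the origin (TCP) lies at the very end of the fingers, on their centre line; the grasp point (between the pads) lies 19 mm behind it; z points along the fingers, y is the direction in which the jaws open and shut (so a half turn about z gives the same grasp; the last joint's range is limited). The gripper opens to 94 mm and grips with 3 to 60 N. Pads are 16 mm wide; open, the fingers measure 119 mm over their backs; the gripper's body (75 mm by 177 mm) begins 78 mm behind the grasp point.
Start: joints at [1.205, 0.3, 1.521, -0, 1.321, -0.067], TCP at [0.162, 0.526, 0.205] pointing down, gripper open.
Joint ranges: [-3.03, 3.03], [-0.79, 2.21], [0.23, 2.52], [-1.04, 4.18], [0, 3.07], [-2.55, 2.55]. Speed limits (rad/s): [2.22, 2.22, 2.57, 3.14, 3.14, 3.14].

### API

Orientations are given as [roll, pitch, yaw] about the fixed x, y, z axes, in that order (R = Rz(yaw) Ry(pitch) Rx(roll)).
In Python, from station import ctrl, eyes gives the robot as it stands.
- The arm moves only by the tool jog_arm, never from a script. Its argument "moves" is a list of rows, each a list of 3 entries, a list of its own where there are three numbers: the shift along the world's x, y, z in mm, then the turn, a rotation vector about the world's x, y, z in units of 5 degrees (1.0 is 5 degrees), then the finger opening in mm, from 0 to 94. In form: [[[tx, ty, tz], [wx, wy, wz], jaw], ...]. A call has 1 to 5 rows; each row is the pose to reach, as a shift and turn from the pose commanded when the call began; what a row does not reach only later rows make up. A row lasts 1/12 s, in which the tool goes at most 41.7 mm and 7.16 degrees, less where a joint would pass 70% of its speed; a pose out of reach is approached as far as the arm can. A call with a gripper value outside its range is refused whole. The fingers move at their own pace and stop on an object; "squeeze" is the grip in N (left out, the last holds). Time passes only in rows, so rows that repeat a pose let the fingers close. It gives the time, the measured TCP pose, the force and the opening at its end, in the units of the state.
- ctrl.get_obs(): the state, without advancing time (a new reading comes with each control period).
- eyes.camera(name): name is "side" or "top" or "wrist"; returns a dict with "frame" (480x640x3 uint8, red, green, blue), "vertical_fov" (degrees; the focal length in pixels is half the picture's height over the tangent of half this angle, whatever the lens; pixels are square), "cx", "cy" (the principal point, pixels), "eye" and "attitude" of the camera in the world; the wrist camera has in their place "hand_eye" (4x4, takes a point from camera to tool coordinates, whose origin is the TCP and whose axes are the flange's). Camera axes: x right, y down, z forward; pixel columns grow to the right and rows downward; lengths in m; the calibration is good to about 2 mm. A picture is of the moment at which its call begins: read the wrist's pose just before it. There is no depth.
- ctrl.hand_in(): hands the job in, once; it reports no verdict.
The state is a dict: "time_s": time; "qpos": joint angles; "joint_vel": joint speeds; "tau": joint torques, N m; "ee_pos": TCP position; "eef_rot": TCP orientation; "force": force on the tool from outside, world axes, zero at the start; "moment": the same for the moment, N m; "grip_width": finger opening in m.
Only numpy, scipy, OpenCV 4.12 (cv2) and the standard library are available. Lean on these libraries where they do the work, as an engineer would, in place of code of your own. Each camera call takes 0.05 s, during which the arm holds its last target.

## Working session

There is one attempt and no reset: what is moved stays moved. The work goes in short steps, Python scripts to look and compute and a tool call to move; the robot and the scene stay as the last step left them, time stands still between calls to the robot, and variables do not carry over. Pictures are saved under pics/ and viewed, and the job is handed in when it is done.

Besides the shell and the picture viewer there is one more tool, called after ">>>" in YAML: its name, and indented under it one key for each argument. jog_arm: Moves the arm, as the interface text tells. Its arguments: {"type":"object","properties":{"moves":{"type":"array","items":{"type":"array"}},"squeeze":{"type":"number"}},"required":["moves"]}

```bash
mkdir -p pics; cat > h.py <<'E'
from station import ctrl, eyes
import numpy as np, cv2
from scipy.spatial.transform import Rotation as R
def save(n,c): cv2.imwrite('pics/'+n+'.png',cv2.cvtColor(c['frame'],cv2.COLOR_RGB2BGR))
E
python3 - <<'E'
from h import *
print(ctrl.get_obs())
for n in ['side','top','wrist']:
    c=eyes.camera(n); save(n+'0',c); print(n,{k:v for k,v in c.items() if k!='frame'})
    np.save('pics/'+n+'0.npy',c,allow_pickle=True)
E
```

```text
{'time_s': 0.0, 'qpos': array([ 1.20542559e+00,  3.00421440e-01,  1.52160485e+00,  1.77669023e-05,
        1.32072178e+00, -6.65730304e-02]), 'joint_vel': array([ 0.00055674,  0.00059784, -0.00058628, -0.00102669, -0.00113704,
        0.00166523]), 'tau': array([-1.64157915e-03, -5.31801724e+01, -3.52733588e+01,  7.07681640e-02,
        2.44228105e-02, -9.91807929e-05]), 'ee_pos': array([0.16178891, 0.52537482, 0.20490352]), 'eef_rot': array([-3.14044094e+00, -9.40341444e-05,  2.84279049e+00]), 'force': array([-0.75183191,  0.32606772,  0.09185889]), 'moment': array([ 0.00469077,  0.0131139 , -0.01222264]), 'grip_width': 0.09381187045248793}
side {'vertical_fov': 47.03701912841615, 'cx': 318.26911458089216, 'cy': 239.8734432689177, 'eye': array([ 0.11352467, -0.77792378,  0.76629775]), 'attitude': array([-2.20772311, -0.01807298, -0.52895076])}
top {'vertical_fov': 46.477157362406125, 'cx': 319.23068578232636, 'cy': 235.21375142870232, 'eye': array([ 0.43948549, -0.04571499,  1.02812732]), 'attitude': array([-2.99536596,  0.00615524, -1.59260449])}
wrist {'vertical_fov': 69.73566068890395, 'cx': 312.2771840338296, 'cy': 243.6365118786309, 'hand_eye': array([[-7.97871857e-04, -9.73090338e-01, -2.30422562e-01,
         6.70240560e-02],
       [ 9.99999522e-01, -9.06574518e-04,  3.65881834e-04,
        -2.92678514e-04],
       [-5.64931301e-04, -2.30422160e-01,  9.73090597e-01,
        -1.79546180e-01],
       [ 0.00000000e+00,  0.00000000e+00,  0.00000000e+00,
         1.00000000e+00]])}
```

View pics/side0.png

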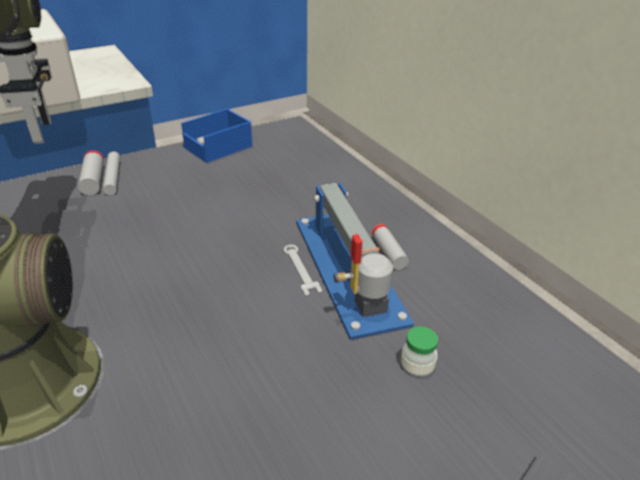

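View pics/top0.png

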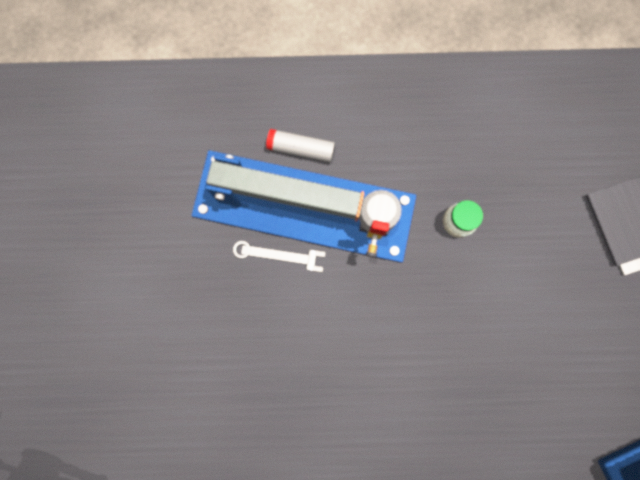

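View pics/wrist0.png

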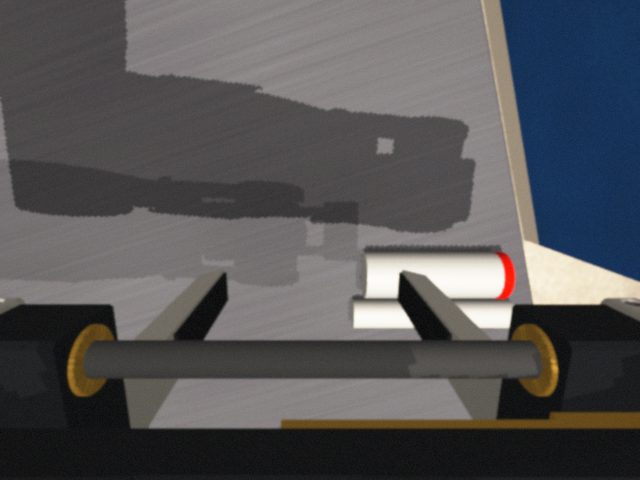

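The side view shows the red tab at about (357,249) beside the cup at (375,272). The top view shows the tab at (380,227), the cup at (381,210), the jar at (465,217), the tube at (300,146) and the wrench at (280,254). Next I'll turn these into positions.

```bash
cat >> h.py <<'E'
def rays(c,uv):
    f=c['frame'].shape[0]/2/np.tan(np.radians(c['vertical_fov'])/2)
    uv=np.atleast_2d(uv).astype(float)
    d=np.c_[(uv[:,0]-c['cx'])/f,(uv[:,1]-c['cy'])/f,np.ones(len(uv))]
    if 'eye' in c: Rm=R.from_euler('xyz',c['attitude']).as_matrix(); e=c['eye']
    else: Rm,e=c['R'],c['p']
    return e,d@Rm.T
def plane(c,uv,z):
    e,d=rays(c,uv); return e+d*((z-e[2])/d[:,2])[:,None]
def proj(c,P):
    f=c['frame'].shape[0]/2/np.tan(np.radians(c['vertical_fov'])/2)
    Rm=R.from_euler('xyz',c['attitude']).as_matrix() if 'eye' in c else c['R']; e=c['eye'] if 'eye' in c else c['p']
    q=(np.atleast_2d(P)-e)@Rm; return q[:,:2]/q[:,2:]*f+[c['cx'],c['cy']]
def red(c):
    h=cv2.cvtColor(c['frame'],cv2.COLOR_RGB2HSV); return (((h[...,0]<8)|(h[...,0]>172))&(h[...,1]>170)&(h[...,2]>90)).astype(np.uint8)
def comps(m,a=15):
    n,l,s,ce=cv2.connectedComponentsWithStats(m); return [(s[i].tolist(),ce[i].round(1).tolist()) for i in range(1,n) if s[i][4]>a]
E
python3 - <<'E'
from h import *
t=np.load('pics/top0.npy',allow_pickle=True).item(); s=np.load('pics/side0.npy',allow_pickle=True).item()
print('red top',comps(red(t)),'\nside',comps(red(s)))
h=cv2.cvtColor(t['frame'],cv2.COLOR_RGB2HSV)
m=((h[...,0]>98)&(h[...,0]<120)&(h[...,1]>130)).astype(np.uint8); m[:,500:]=0; m[300:]=0
pts=np.argwhere(m)[:,::-1]
P=plane(t,pts,0.012)
rc=cv2.minAreaRect((P[:,:2]*1000).astype(np.float32)); print(rc)
box=cv2.boxPoints(rc); print(box, proj(t,np.c_[box/1000,np.full(4,.012)]))
g=((h[...,0]>55)&(h[...,0]<75)&(h[...,1]>150)).astype(np.uint8); 
for st,ce in comps(g): print('jar',st,plane(t,ce,.07))
k=cv2.resize(t['frame'][130:290,180:420],None,fx=3.3,fy=3.3,interpolation=cv2.INTER_CUBIC); cv2.imwrite('pics/topcrop.png',k[...,::-1])
k=cv2.resize(s['frame'][170:350,270:450],None,fx=3.3,fy=3.3,interpolation=cv2.INTER_CUBIC); cv2.imwrite('pics/sidecrop.png',k[...,::-1])
E
```

```text
red top [([267, 130, 8, 19, 83], [269.8, 139.3]), ([371, 222, 17, 13, 111], [377.4, 229.1])] 
side [([352, 236, 9, 28, 215], [355.9, 249.0])]
((645.9742431640625, -14.942001342773438), (396.9255065917969, 128.46713256835938), 76.2476577758789)
[[ 536.4024  -192.44534]
 [ 661.1867  -222.98526]
 [ 755.5461   162.56134]
 [ 630.7618   193.10126]] [[401.965732   262.0352927 ]
 [415.50987739 194.68054593]
 [208.25926908 150.26983001]
 [191.28060376 215.87739712]]
```

View pics/topcrop.png

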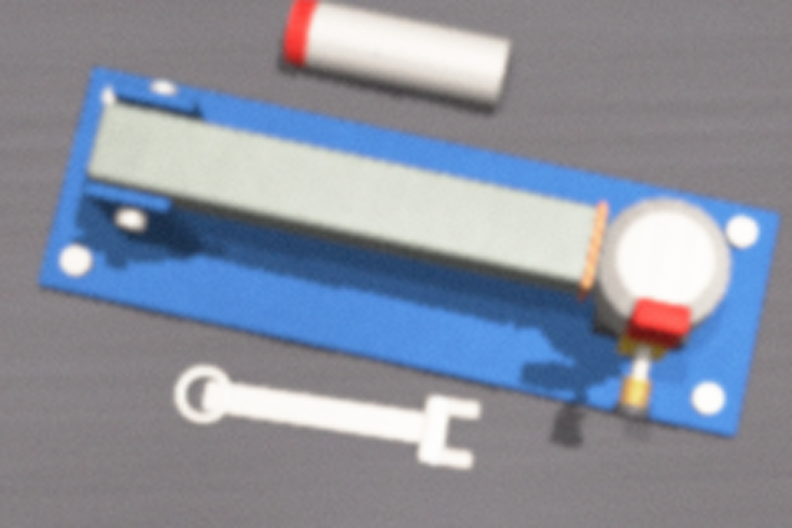

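View pics/sidecrop.png

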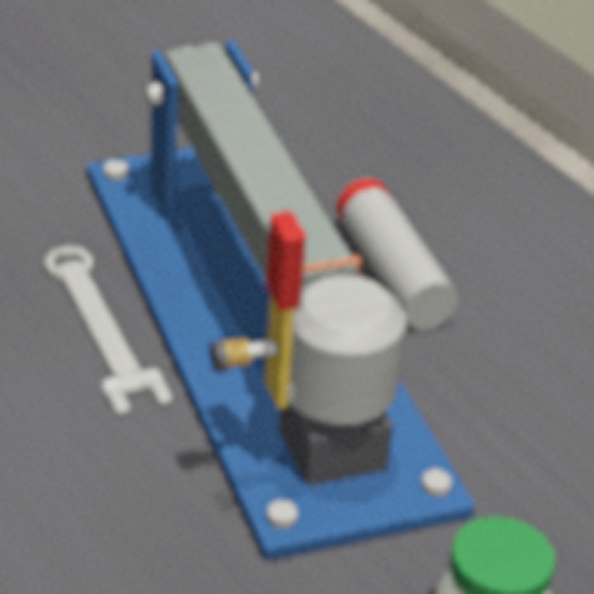

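```bash
python3 - <<'E'
from h import *
t=np.load('pics/top0.npy',allow_pickle=True).item(); s=np.load('pics/side0.npy',allow_pickle=True).item()
yaw=np.radians(-90-13.75); X=np.array([np.cos(yaw),np.sin(yaw),0]);Y=np.array([-X[1],X[0],0])
B=np.array([.64597,-.01494,0])+.135*X; print('ball',B)
tab=B-.039*Y
C=np.array([tab+a*.013*X+b*.007*Y+[0,0,z] for z in (.137,.189) for a in(-1,1) for b in (-1,1)])
for n,c in(('top',t),('side',s)):
    p=proj(c,C); print(n,p.min(0),p.max(0), 'mean of hull', p.mean(0), 'cup top',proj(c,B+[0,0,.127]))
    p=cv2.convexHull(p.astype(np.float32)); M=cv2.moments(p); print('hull centroid',M['m10']/M['m00'],M['m01']/M['m00'])
    cc=comps(red(c)); print(cc)
    k=c['frame'].copy(); cv2.polylines(k,[p.astype(int)],True,(0,255,0)); 
    x,y=proj(c,tab+[0,0,.16])[0].astype(int); k=cv2.resize(k[y-50:y+50,x-60:x+60],None,fx=6,fy=6,interpolation=cv2.INTER_NEAREST); cv2.imwrite(f'pics/ov_{n}.png',k[...,::-1])
# triangulate tab centroid
e1,d1=rays(t,[378.5,228.3]); e2,d2=rays(s,comps(red(s))[0][1])
A=np.c_[d1[0],-d2[0]]; q=np.linalg.lstsq(A,e2-e1,rcond=None)[0]; print(e1+q[0]*d1[0],e2+q[1]*d2[0],'pred',tab+[0,0,.163])
print('grip',tab, 'X',X,'Y',Y)
E
```

```text
ball [ 0.6138824  -0.14607118  0.        ]
top [368.47754345 219.23215972] [389.86572623 236.64590939] mean of hull [378.91558372 228.10884374] cup top [[381.47123882 208.72033852]]
hull centroid 379.1289431330557 227.97661487343493
[([267, 130, 8, 19, 83], [269.8, 139.3]), ([371, 222, 17, 13, 111], [377.4, 229.1])]
side [347.55320167 233.51008109] [361.38500485 266.17498137] mean of hull [354.33445817 249.77034974] cup top [[373.02080605 261.93378503]]
hull centroid 354.37905795362025 249.74250025253278
[([352, 236, 9, 28, 215], [355.9, 249.0])]
[ 0.57566299 -0.13611911  0.16401584] [ 0.57871295 -0.13772565  0.16466457] pred [ 0.57600006 -0.13680143  0.163     ]
grip [ 0.57600006 -0.13680143  0.        ] X [-0.23768589 -0.97134207  0.        ] Y [ 0.97134207 -0.23768589  0.        ]
```

View pics/ov_top.png

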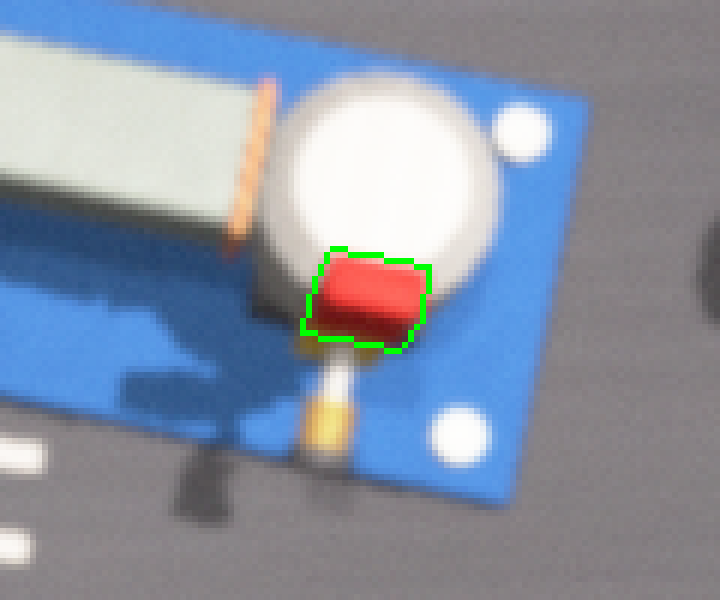

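View pics/ov_side.png

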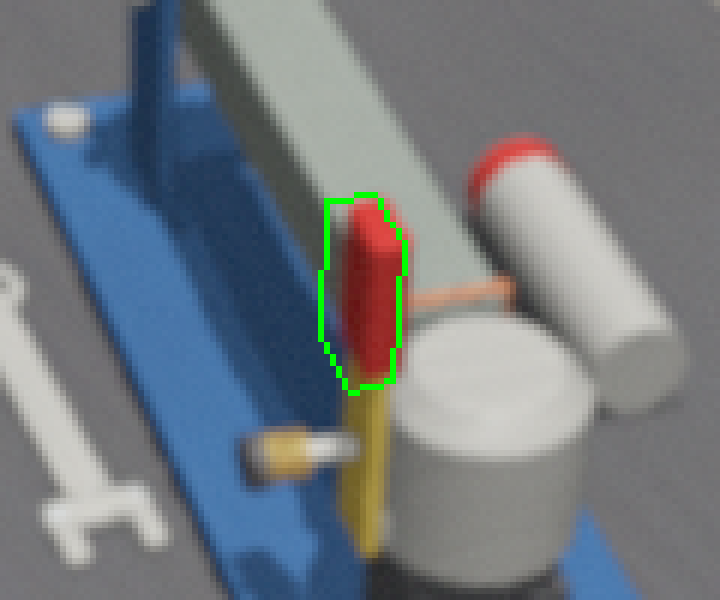

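The overlays agree: the tab's grip point is at about (0.577, -0.137, 0.167), and the stand's yaw is about -103.75°. I'll move above it, turning the jaws along the stand's y.

>>> jog_arm:
  moves:
    - [[20, -33, 11], [0, 0, -0.8], 94]
    - [[40, -66, 22], [0, 0, -1.7], 80]
    - [[61, -100, 33], [0, 0, -2.6], 60]
    - [[82, -133, 44], [0, 0, -3.5], 50]
    - [[104, -166, 55], [0, 0, -4.3], 50]
  squeeze: 40

```text
time_s: 0.57
ee_pos: [0.2662, 0.3579, 0.2608]
eef_rot: [-3.141, -0.0, 2.464]
force: [0.3, -0.7, 0.9]
grip_width: 0.0708
```

>>> jog_arm:
  moves:
    - [[20, -33, 0], [0, 0, -0.8], 50]
    - [[40, -66, 0], [0, 0, -1.7], 50]
    - [[61, -100, 0], [0, 0, -2.6], 50]
    - [[82, -133, 0], [0, 0, -3.5], 50]
    - [[104, -166, 0], [0, 0, -4.3], 50]

```text
time_s: 0.98
ee_pos: [0.3703, 0.1918, 0.2606]
eef_rot: [3.141, 0.0, 2.088]
force: [0.8, 0.8, 0.1]
grip_width: 0.0499
```

>>> jog_arm:
  moves:
    - [[20, -33, 0], [0, 0, -0.8], 50]
    - [[40, -66, 0], [0, 0, -1.7], 50]
    - [[61, -100, 0], [0, 0, -2.6], 50]
    - [[82, -133, 0], [0, 0, -3.5], 50]
    - [[104, -166, 0], [0, 0, -4.3], 50]

```text
time_s: 1.4
ee_pos: [0.4744, 0.0256, 0.2605]
eef_rot: [3.142, -0.0, 1.713]
force: [1.0, -0.1, 0.1]
grip_width: 0.0502
```

>>> jog_arm:
  moves:
    - [[20, -33, 0], [0, 0, -0.8], 50]
    - [[40, -66, 0], [0, 0, -1.7], 50]
    - [[61, -100, 0], [0, 0, -2.6], 50]
    - [[82, -133, 0], [0, 0, -3.5], 50]
    - [[102, -164, 0], [0, 0, -4.4], 50]

```text
time_s: 1.82
ee_pos: [0.5765, -0.1385, 0.2601]
eef_rot: [-3.141, -0.0, 1.329]
force: [-0.0, 0.5, 1.3]
grip_width: 0.0502
```

```bash
cat >> h.py <<'E'
def wrist():
    o=ctrl.get_obs(); c=eyes.camera('wrist'); H=c['hand_eye']; Rt=R.from_euler('xyz',o['eef_rot']).as_matrix()
    c['R']=Rt@H[:3,:3]; c['p']=o['ee_pos']+Rt@H[:3,3]; return o,c
E
python3 - <<'E'
from h import *
o,c=wrist(); save('w1',c)
print(comps(red(c)))
for z in(.137,.167,.189): print(z,proj(c,[.577,-.137,z]))
m=red(c);pts=np.argwhere(m)[:,::-1].astype(np.float32)
print(cv2.minAreaRect(pts))
E
```

```text
[([437, 5, 36, 14, 242], [457.7, 10.4]), ([311, 228, 16, 42, 494], [318.3, 249.6])]
0.137 [[313.21802567 236.16173721]]
0.167 [[313.30701222 243.85389339]]
0.189 [[313.38503318 250.59816386]]
((385.516357421875, 133.7884521484375), (31.21240234375, 303.9075012207031), 30.355690002441406)
```

View pics/w1.png

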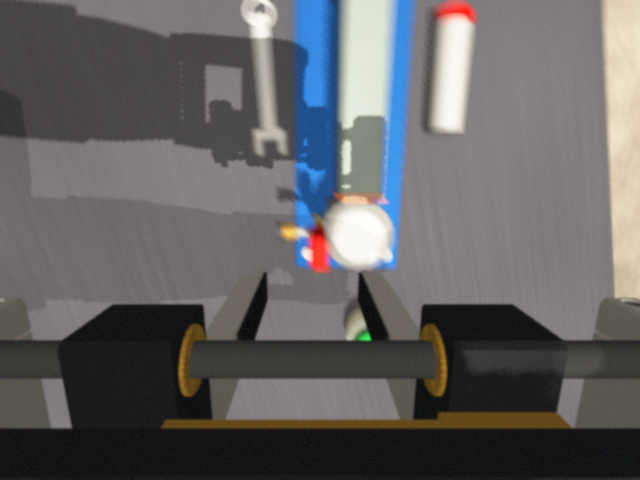

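The wrist view shows the tab at column 318 and the fingers' middle at about 312. That puts the tab roughly 3–4 mm further along the stand's +y and 2 mm further along +x than I had it. I'll correct for this, come down to just above the tab and look again.

>>> jog_arm:
  moves:
    - [[3, -3, -20], [0, 0, 0], 50]
    - [[3, -3, -40], [0, 0, 0], 50]
    - [[3, -3, -60], [0, 0, 0], 50]
    - [[3, -3, -60], [0, 0, 0], 50]

```text
time_s: 2.2
ee_pos: [0.5774, -0.1391, 0.1962]
eef_rot: [-3.135, -0.0, 1.333]
force: [-0.1, -0.5, -0.4]
grip_width: 0.0501
```

```bash
python3 - <<'E'
from h import *
o,c=wrist(); save('w2',c); print(o['ee_pos'],o['eef_rot'])
print(comps(red(c)))
for z in(.137,.189): print(z,proj(c,[*o['ee_pos'][:2],z]))
E
```

```text
[ 0.5774208  -0.13905222  0.19619361] [-3.13503770e+00 -3.65163698e-04  1.33290813e+00]
[([302, 238, 24, 60, 1248], [313.4, 269.0])]
0.137 [[313.78047218 256.87670388]]
0.189 [[313.59123901 281.13877713]]
```

View pics/w2.png

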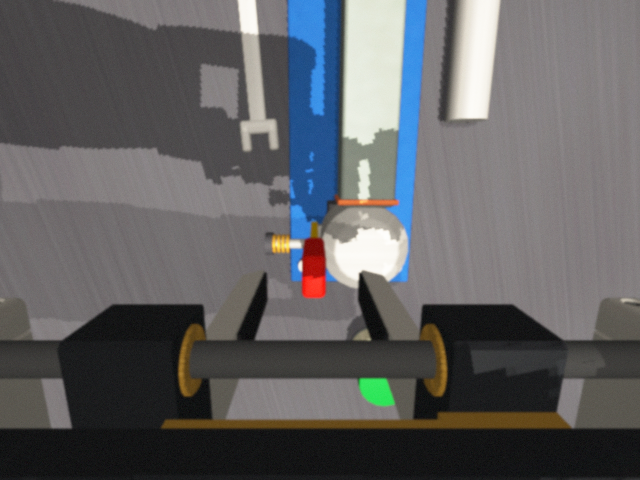

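The tab is now centred between the fingers (column 313.4 against 313.7). I'll go down to grip height and read the settled pose.

>>> jog_arm:
  moves:
    - [[0, 0, -20], [0, 0, 0], 50]
    - [[0, 0, -40], [0, 0, 0], 50]
    - [[0, 0, -51], [0, 0, 0], 50]
    - [[0, 0, -51], [0, 0, 0], 50]
    - [[0, 0, -51], [0, 0, 0], 50]

```text
time_s: 2.67
ee_pos: [0.5792, -0.1394, 0.1505]
eef_rot: [3.141, 0.0, 1.333]
force: [-0.0, 0.4, -0.6]
grip_width: 0.0499
```

```bash
python3 - <<'E'
from h import *
o,c=wrist(); save('w3',c); print(o['ee_pos'],o['eef_rot'],o['force'])
print(comps(red(c)))
for z in(.137,.189): print(z,proj(c,[*o['ee_pos'][:2],z]))
E
```

```text
[ 0.57922748 -0.1393649   0.15047352] [3.14103428e+00 4.16363459e-06 1.33325933e+00] [-0.0372541   0.3728743  -0.60959881]
[([295, 255, 30, 81, 2194], [309.6, 297.0])]
0.137 [[313.45338185 277.55390715]]
0.189 [[313.93611727 315.80536166]]
```

View pics/w3.png

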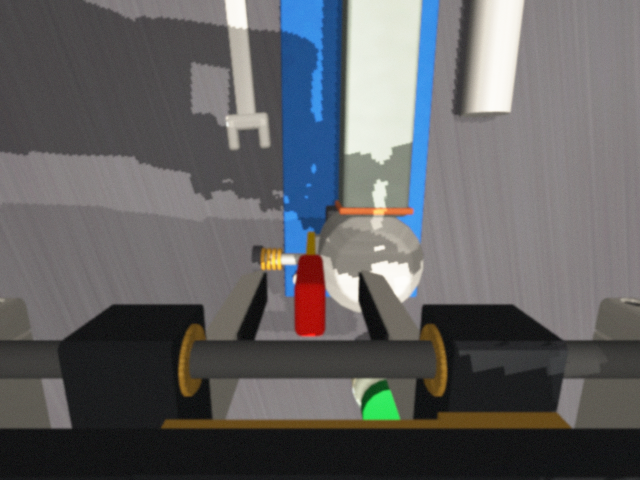

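The tab is about 2 mm to the -y side of the fingers' middle and about 2 mm towards the pivot. I'll nudge across and close.

>>> jog_arm:
  moves:
    - [[-1, 2, -2], [0, 0, 0], 40]
    - [[-1, 2, -2], [0, 0, 0], 25]
    - [[-1, 2, -2], [0, 0, 0], 10]
    - [[-1, 2, -2], [0, 0, 0], 5]
    - [[-1, 2, -2], [0, 0, 0], 5]
  squeeze: 40

```text
time_s: 3.13
ee_pos: [0.578, -0.1374, 0.1477]
eef_rot: [3.141, -0.0, 1.333]
force: [-0.4, 0.5, -0.1]
grip_width: 0.0203
```

>>> jog_arm:
  moves:
    - [[0, 0, 0], [0, 0, 0], 5]
    - [[0, 0, 0], [0, 0, 0], 5]
    - [[0, 0, 0], [0, 0, 0], 5]

```text
time_s: 3.38
ee_pos: [0.5782, -0.1375, 0.1476]
eef_rot: [3.141, -0.0, 1.333]
force: [3.1, -1.3, -0.7]
grip_width: 0.0139
```

Gripped, with the opening at 13.9 mm. Now I'll draw along the stand's -y, (-0.971, 0.238).

>>> jog_arm:
  moves:
    - [[-3, 0.7, 0], [0, 0, 0], 5]
    - [[-6, 1.5, 0], [0, 0, 0], 5]
    - [[-9, 2.2, 0], [0, 0, 0], 5]
    - [[-12, 2.9, 0], [0, 0, 0], 5]
    - [[-12, 2.9, 0], [0, 0, 0], 5]

```text
time_s: 3.8
ee_pos: [0.5663, -0.1346, 0.1476]
eef_rot: [3.14, -0.0, 1.333]
force: [8.1, -1.5, -3.6]
grip_width: 0.0141
```

>>> jog_arm:
  moves:
    - [[-1, 0.2, 0], [0, 0, 0], 5]
    - [[-2, 0.5, 0], [0, 0, 0], 5]
    - [[-2, 0.5, 0], [0, 0, 0], 5]
    - [[-2, 0.5, 0], [0, 0, 0], 5]

```text
time_s: 4.13
ee_pos: [0.5647, -0.1341, 0.1477]
eef_rot: [3.139, -0.0, 1.333]
force: [8.6, -1.3, -2.1]
grip_width: 0.0138
```

>>> jog_arm:
  moves:
    - [[-1, 0.25, 0], [0, 0, 0], 5]
    - [[-1, 0.25, 0], [0, 0, 0], 5]
    - [[-1, 0.25, 0], [0, 0, 0], 5]

```text
time_s: 4.38
ee_pos: [0.5637, -0.1339, 0.1476]
eef_rot: [3.139, -0.0, 1.333]
force: [9.8, -1.0, -3.6]
grip_width: 0.0138
```

>>> jog_arm:
  moves:
    - [[-1, 0.25, 0], [0, 0, 0], 5]
    - [[-1, 0.25, 0], [0, 0, 0], 5]
    - [[-1, 0.25, 0], [0, 0, 0], 5]

```text
time_s: 4.63
ee_pos: [0.5628, -0.1337, 0.1476]
eef_rot: [3.139, -0.0, 1.333]
force: [11.3, -1.5, -2.7]
grip_width: 0.0137
```

>>> jog_arm:
  moves:
    - [[-1, 0.25, 0], [0, 0, 0], 5]
    - [[-1, 0.25, 0], [0, 0, 0], 5]
    - [[-1, 0.25, 0], [0, 0, 0], 5]

```text
time_s: 4.88
ee_pos: [0.5627, -0.1336, 0.148]
eef_rot: [3.136, -0.0, 1.333]
force: [17.9, -2.8, -5.1]
grip_width: 0.0139
```

At the last step the draw stalled at about 15.9 mm and the force jumped from 11 to 18 N, so the latch is on its stop. I'll hold there and work out the lift arc.

>>> jog_arm:
  moves:
    - [[0, 0, 0], [0, 0, 0], 5]
    - [[0, 0, 0], [0, 0, 0], 5]
    - [[0, 0, 0], [0, 0, 0], 5]
    - [[0, 0, 0], [0, 0, 0], 5]
    - [[0, 0, 0], [0, 0, 0], 5]

```text
time_s: 5.3
ee_pos: [0.5627, -0.1336, 0.1479]
eef_rot: [3.137, -0.0, 1.333]
force: [18.1, -2.9, -4.7]
grip_width: 0.0139
```

```bash
python3 - <<'E'
from h import *
o,c=wrist(); save('w4',c)
c=eyes.camera('side'); save('s4',c); print(comps(red(c)))
print(o['force'],o['ee_pos'])
X=np.array([-.2377,-.9713,0]);Y=np.array([.9713,-.2377,0])
def d(t): return X*(270*(np.cos(t)-1)-43*np.sin(t))+np.array([0,0,270*np.sin(t)+43*(np.cos(t)-1)])
st=[0,.08,.16,.24,.30,.33]
for a,b in zip(st,st[1:]):
    for k in range(1,5): 
        t=a+(b-a)*k/4; print(round(t,3),(d(t)-d(a)).round(1),(-(t-a)*Y/np.radians(5)).round(2))
E
```

```text
[([346, 237, 7, 28, 145], [349.4, 251.0])]
[18.06022492 -2.94003811 -4.6711009 ] [ 0.56274093 -0.13362492  0.14792719]
0.02 [0.2 0.9 5.4] [-0.22  0.05 -0.  ]
0.04 [ 0.5  1.9 10.8] [-0.45  0.11 -0.  ]
0.06 [ 0.7  3.  16.1] [-0.67  0.16 -0.  ]
0.08 [ 1.   4.2 21.4] [-0.89  0.22 -0.  ]
0.1 [0.3 1.3 5.3] [-0.22  0.05 -0.  ]
0.12 [ 0.7  2.7 10.6] [-0.45  0.11 -0.  ]
0.14 [ 1.   4.2 15.8] [-0.67  0.16 -0.  ]
0.16 [ 1.4  5.8 21. ] [-0.89  0.22 -0.  ]
0.18 [0.4 1.7 5.2] [-0.22  0.05 -0.  ]
0.2 [ 0.9  3.5 10.3] [-0.45  0.11 -0.  ]
0.22 [ 1.3  5.4 15.4] [-0.67  0.16 -0.  ]
0.24 [ 1.8  7.4 20.5] [-0.89  0.22 -0.  ]
0.255 [0.4 1.6 3.8] [-0.17  0.04 -0.  ]
0.27 [0.8 3.2 7.5] [-0.33  0.08 -0.  ]
0.285 [ 1.2  4.9 11.2] [-0.5   0.12 -0.  ]
0.3 [ 1.6  6.6 14.9] [-0.67  0.16 -0.  ]
0.307 [0.2 0.9 1.8] [-0.08  0.02 -0.  ]
0.315 [0.4 1.8 3.7] [-0.17  0.04 -0.  ]
0.323 [0.7 2.7 5.5] [-0.25  0.06 -0.  ]
0.33 [0.9 3.6 7.3] [-0.33  0.08 -0.  ]
```

View pics/s4.png

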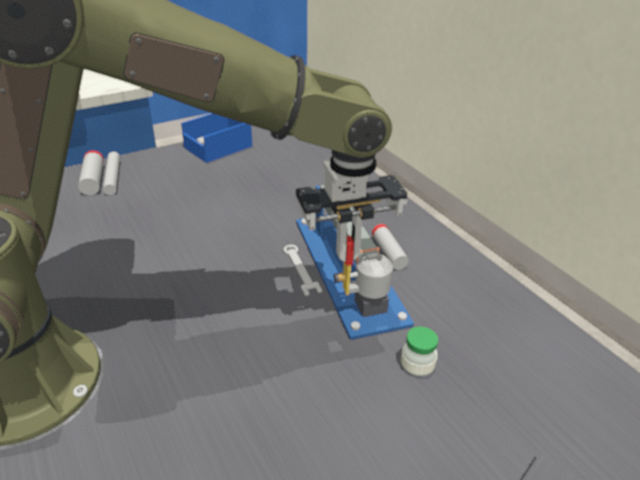

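View pics/w4.png

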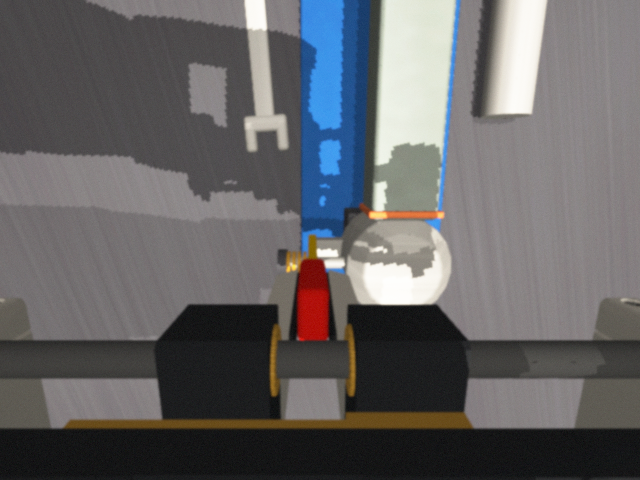

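The side view shows the tab held between the fingers and drawn clear of the cup, with its centroid moved from (355.9,249) to (349.4,251). The tongue is still seated. I'll lift along the arc.

>>> jog_arm:
  moves:
    - [[0.2, 0.9, 5.4], [-0.22, 0.05, 0], 5]
    - [[0.5, 1.9, 10.8], [-0.45, 0.11, 0], 5]
    - [[0.7, 3, 16.1], [-0.67, 0.16, 0], 5]
    - [[1, 4.2, 21.4], [-0.89, 0.22, 0], 5]

```text
time_s: 5.73
ee_pos: [0.5638, -0.1294, 0.1696]
eef_rot: [3.137, 0.081, 1.333]
force: [18.3, -3.1, -5.3]
grip_width: 0.0141
```

>>> jog_arm:
  moves:
    - [[0.3, 1.3, 5.3], [-0.22, 0.05, 0], 5]
    - [[0.7, 2.7, 10.6], [-0.45, 0.11, 0], 5]
    - [[1, 4.2, 15.8], [-0.67, 0.16, 0], 5]
    - [[1.4, 5.8, 21], [-0.89, 0.22, 0], 5]

```text
time_s: 6.07
ee_pos: [0.5652, -0.1236, 0.1906]
eef_rot: [3.137, 0.161, 1.333]
force: [18.8, -4.9, -5.2]
grip_width: 0.0141
```

>>> jog_arm:
  moves:
    - [[0.4, 1.7, 5.2], [-0.22, 0.05, 0], 5]
    - [[0.9, 3.5, 10.3], [-0.45, 0.11, 0], 5]
    - [[1.3, 5.4, 15.4], [-0.67, 0.16, 0], 5]
    - [[1.8, 7.4, 20.5], [-0.89, 0.22, 0], 5]

```text
time_s: 6.4
ee_pos: [0.567, -0.1162, 0.211]
eef_rot: [3.137, 0.241, 1.333]
force: [19.8, -4.4, -4.2]
grip_width: 0.0142
```

>>> jog_arm:
  moves:
    - [[0.4, 1.6, 3.8], [-0.17, 0.04, 0], 5]
    - [[0.8, 3.2, 7.5], [-0.33, 0.08, 0], 5]
    - [[1.2, 4.9, 11.2], [-0.5, 0.12, 0], 5]
    - [[1.6, 6.6, 14.9], [-0.67, 0.16, 0], 5]

```text
time_s: 6.73
ee_pos: [0.5686, -0.1097, 0.2258]
eef_rot: [3.137, 0.301, 1.332]
force: [19.7, -5.7, -3.8]
grip_width: 0.0141
```

>>> jog_arm:
  moves:
    - [[0.2, 0.9, 1.8], [-0.08, 0.02, 0], 5]
    - [[0.4, 1.8, 3.7], [-0.17, 0.04, 0], 5]
    - [[0.7, 2.7, 5.5], [-0.25, 0.06, 0], 5]
    - [[0.9, 3.6, 7.3], [-0.33, 0.08, 0], 5]
    - [[0.9, 3.6, 7.3], [-0.33, 0.08, 0], 5]

```text
time_s: 7.15
ee_pos: [0.5695, -0.106, 0.2332]
eef_rot: [3.137, 0.33, 1.333]
force: [18.1, -6.5, -3.4]
grip_width: 0.0139
```

>>> jog_arm:
  moves:
    - [[0, 0, 0], [0, 0, 0], 5]
    - [[0, 0, 0], [0, 0, 0], 5]
    - [[0, 0, 0], [0, 0, 0], 5]
    - [[0, 0, 0], [0, 0, 0], 5]
    - [[0, 0, 0], [0, 0, 0], 5]

```text
time_s: 7.57
ee_pos: [0.5694, -0.1062, 0.2328]
eef_rot: [3.137, 0.329, 1.333]
force: [19.4, -5.3, -3.0]
grip_width: 0.0142
```

```bash
python3 - <<'E'
from h import *
o,c=wrist(); save('w5',c)
for n in ['side','top']:
    c=eyes.camera(n); save(n+'5',c)
    k=cv2.resize(c['frame'][120:400,250:490] if n=='side' else c['frame'][110:310,180:500],None,fx=2.1,fy=2.1,interpolation=cv2.INTER_CUBIC); cv2.imwrite(f'pics/{n}5c.png',k[...,::-1])
o=ctrl.get_obs();print(o['force'],o['ee_pos'],abs(o['joint_vel']).max(),o['grip_width'])
E
```

```text
[20.47595694 -5.00744696 -2.74551645] [ 0.56941889 -0.10618165  0.23287807] 0.001725345636607746 0.013875651798086811
```

View pics/side5c.png

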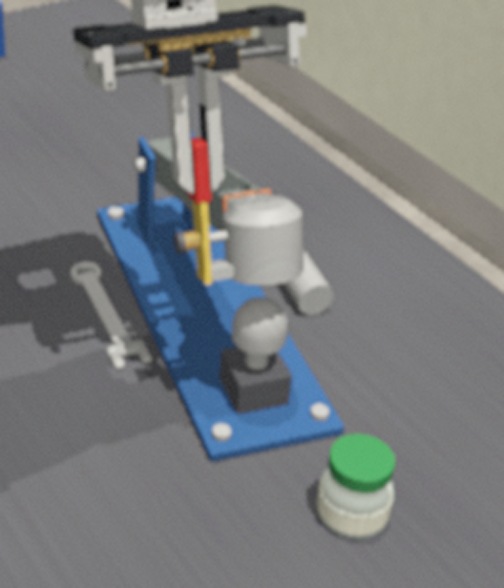

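View pics/w5.png

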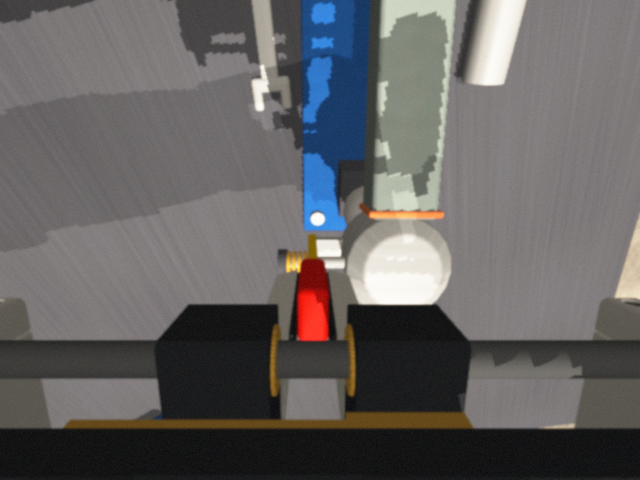

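In the side crop the cup is clear above the bare ball, with daylight from about rows 285 to 300. The tab sits in the fingers as before, the bystanders are in place and the arm is still, so I'll hand in.

```bash
python3 -c "
from h import *
print(ctrl.hand_in()); o=ctrl.get_obs(); print(o['time_s'],o['ee_pos'],o['force'])"
```

```text
the job is handed in; nothing more can be done
None
the job is handed in; nothing more can be done
```

I drew the latch to its stop with the tongue still seated, then lifted the tongue along its pivot arc with the latch still drawn. I handed the job in with the gripper holding it raised.

- **Latch:** I gripped the red tab at 40 N. The draw stalled at about 15.9 mm and the force jumped from 11 to 18 N. I held that for about 0.4 s before lifting.
- **Lift:** The tool turned 0.33 rad, which works out to about 32 mm between the top of the ball and the coupler rim. This comes from the tool pose; I did not measure it in the pictures, though the side view shows the cup clear of the bare ball.
- **Last checks:** The finger opening was 13.9 mm on the 14 mm tab, and the tab had not shifted in the fingers. The arm was still, with joint speeds under 0.002 rad/s. By eye, the tube, jar and wrench were where they started. The clock stood at about 7.7 s of the 42 s.
- **Disagreement:** The first camera estimates of the tab position differed by 2 to 4 mm between views. I corrected this with the wrist camera before closing the gripper.
- **Not checked:** Reading the arm's state after handing in was refused, so I have no readings from the final judged second.

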